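Hold the dry cabinet's two-catch door wide open

ROBOT

A 6-joint arm with a two-finger parallel gripper is mounted at the origin on a cart in front of the work surface, level with it; the furniture and walls round the work are solid. World frame = base frame: x ahead of the robot, y to its left, z up, the work surface at z = 0. Lengths are in m, angles in degrees, forces in N, time in s.
With the tool pointing down it reaches from about 0.325 to 0.775 m from the base axis. Payload 9.3 kg.
Tool frame: the origin (TCP) lies midway between the tips of the shut fingers; the grasp point (between the pads) lies 19 mm behind it; z points along the fingers, y is the line along which they close (so a half turn about z gives the same grasp; the last joint's range is limited). The gripper opens to 85 mm and grips with 20 to 120 N. Pads are 22 mm wide; open, the fingers measure 114 mm over their backs; the gripper's body (76 mm by 85 mm) begins 54 mm behind the grasp point. The pads swing forward as they close: fully open they stand 13 mm farther back than shut.
Start: joints at [-82.999, 14.817, 1.232, 76.415, 0, 81.257], TCP at [0.149, -0.529, 0.231] pointing down, gripper open.
Joint ranges: [-174.27, 174.27], [-52.1, 104.24], [-59.71, 78.15], [-110.17, 111.67], [-87.03, 83.33], [-180, 180]. Speed limits (degrees/s): [127.2, 127.2, 159.86, 180, 180, 180].

INTERFACE

Orientations are given as [roll, pitch, yaw] about the fixed x, y, z axes, in that order (R = Rz(yaw) Ry(pitch) Rx(roll)).
In Python, from plant import ctrl gives the robot as it stands. The module is installed in compiled form; this text tells all that it offers.
- The arm moves only by the tool carry_out, never from a script. Its argument "steps" is a list of rows, each an object of numbers: "x", "y", "z": the shift along the tool's x, y, z in units of 12 cm (1.0 is 12 cm); "wx", "wy", "wz": the turn, a rotation vector about the tool's x, y, z in units of 45 degrees (1.0 is 45 degrees); "hand": the opening, from 0 (shut) to 1 (fully open). A call has 1 to 12 rows; each row shifts and turns the commanded pose from where the row before left it, along the tool's axes as they then stand; what a row does not reach is not made up. A row lasts 1/8 s, in which the tool goes at most 62.5 mm and 10.7 degrees, less where a joint would pass 70% of its speed; a pose out of reach is approached as far as the arm can. A call with a number of a shift or a turn outside -1 to 1 is refused whole. A call with a gripper value outside its range is refused whole. The fingers move at their own pace and stop on an object; "squeeze" is the grip in N (left out, the last holds). Time passes only in rows, so rows that do not move let the fingers close. It gives the time, the measured TCP pose, the force, the opening and the grip force at its end, in the units of the state.
- ctrl.state(): the state, without advancing time (a new reading comes with each control period).
- ctrl.snapshot(name): name is "scene" or "top" or "wrist"; returns the picture (420x560x3 uint8, red, green, blue); there is no depth.
- ctrl.calibration(name): a dict with "camera_matrix" (3x3 intrinsics, pixels), "D" ([k1, k2, p1, p2, k3] as OpenCV has them; the pictures are not rectified), "cam_to_world" (4x4, takes a point from camera to world coordinates). Camera axes: x right, y up, looking along -z (the intrinsics and any distortion apply to the point x, -y, -z); pixel columns grow to the right and rows downward; lengths in m; the calibration is good to about 2 mm. A picture is of the moment at which its call begins: read the wrist's pose just before it. calibration takes no time and is no camera call; for the wrist camera it gives the pose at the moment of the call.
- ctrl.finish_job(): hands the job in; it is judged then, once.
Trained networks look in the newest picture that a camera, given by its name, has taken for a name from the list of things; names that differ only in an ending like _2 or _b are one class to them, and where a whole thing is asked for, a point or a joint stands for the part that bears it (a point fixed in the world has none). Each returns a list of dicts, best first, with "conf" (0 to 1); they miss things now and then, are a little off and sometimes report something else, mostly with a low value. They report only what shows in the picture. A call takes as long as a camera call. They do not tell look-alikes from the thing itself.
- ctrl.cut_out(camera, name): "region" (420x560 bool, what is visible of it) and "centre" ([column, row] in pixels, amid what is visible of it).
The state is a dict: "time_s": time; "joint_positions": joint angles; "qd": joint speeds; "tau": joint torques, N m; "tcp_pos": TCP position; "eef_rot": TCP orientation; "ft_force": force on the tool from outside, world axes, zero at the start; "ft_torque": the same for the moment, N m; "finger_gap": opening from 0.0 (shut) to 1.0 (fully open); "grip_force": force on a finger pad.
Only numpy, scipy, OpenCV 4.12 (cv2) and the standard library are available. Lean on these libraries where they do the work, as an engineer would, in place of code of your own. Each camera call takes 0.05 s, during which the arm holds its last target. There are 200 camera calls.

TASK

A colleague is about to take culture dishes out of the small clear dry cabinet, so its door has to be held open: first pick up the stoppered flask standing in the door's way and stand it upright on the worktop, clear of the whole swing of the door. Then squeeze the main catch (the shorter pair of tabs, in the middle of the door's top) and draw the door out until it stands ajar, let go, take the safety catch (the longer pair, near the door's free edge), squeeze it and swing the door past its check until it is wide open, about 75 degrees. The door springs back by itself, so finish right there, still squeezing the safety catch and holding the door wide; leave the other things on the worktop where they are.

Things in the scene. Friction and masses are not known exactly. Their poses are not given: they have to be found in the camera images.
- cabinet: Bench-top dry cabinet, clear walls, aluminium frame, fixed, 150 deep x 262 wide x 188 mm high. Origin: centre of its underside, on the worktop; x points from the door to the back, y to the left seen from in front of the door, z up. The door closes its front (x = -75 mm). Hose stubs stand 24 mm over the roof at its back, hooks and hinge check 14 mm along its front. Its contents stay inside.
- door_hinge (a point): Point on the door's vertical hinge line, 170 mm above the worktop, at cabinet x = -75 mm, y = -121 mm (right front corner seen from in front). Axes as the cabinet's; they do not turn with the door. The leaf reaches from 7 to 246 mm from this line, 16 to 187 mm above the worktop; its front face lies 14 mm in front of the line.
- door_leaf (a joint): Door angle, rad: 0 shut, grows as the free edge swings out (anticlockwise from above), stop 1.6. The main catch holds it under 0.02. A spring (0.8 Nm/rad) rests it at 0.11 (ajar) and pulls it back from wider: 5 N at the safety catch at 1.3. Unsqueezed, the safety catch stops it at 0.13. At 0.5 to 0.9 a roller climbs a bump (the check, 8 N) and snaps over; let go beyond, it drops back to 0.87.
- main_catch: Main catch on the door's front, 107 mm from the hinge line. Origin: on the door's face midway between its tabs, 168 mm above the worktop; x into the cabinet, y along the door away from the hinge, z up; turns with the door. Dark centre block 18 mm wide, a grey ribbed tab 8 mm thick each side, reaching 37 mm out from the face, 142 to 187 mm above the worktop.
- main_catch_grip (a point): Where to pinch the main catch from above: midway between its tabs, 21 mm in front of the door's face, 168 mm above the worktop; fingers close along y (axes as main_catch). Tabs are 50 mm over their outer faces relaxed, 34 mm home. Hooks on the tabs hold the door until both are in by 5 mm; drawn out to ajar (squeezed) and let go, it stays free.
- main_catch_left (a joint): Main catch, tab on the far side from the hinge. Grows from 0 (relaxed) to 0.008 m (squeezed home against the centre block); sprung, 3 N at first and 7 N when home, springs back when let go.
- main_catch_right (a joint): Main catch, tab on the side of the hinge. Grows from 0 (relaxed) to 0.008 m (squeezed home against the centre block); sprung, 3 N at first and 7 N when home, springs back when let go.
- safety_catch: Safety catch, also the door's handle, 198 mm from the hinge line near the free edge. Origin: on the door's face midway between its tabs, 168 mm above the worktop; x into the cabinet, y along the door away from the hinge, z up; turns with the door. Like the main catch, but the tabs are longer: 43 mm out from the face, 128 to 187 mm above the worktop.
- safety_catch_grip (a point): Where to pinch the safety catch from above: midway between its tabs, 21 mm in front of the door's face, 168 mm above the worktop; fingers close along y (axes as safety_catch; turns with the door). Tabs are 50 mm over their outer faces relaxed, 34 mm home. Its hooks stop the door at ajar until both tabs are in by 5 mm.
- safety_catch_left (a joint): Safety catch, tab at the free edge. Grows from 0 (relaxed) to 0.008 m (squeezed home against the centre block); sprung, 3 N at first and 7 N when home, springs back when let go.
- safety_catch_right (a joint): Safety catch, tab on the side of the hinge. Grows from 0 (relaxed) to 0.008 m (squeezed home against the centre block); sprung, 3 N at first and 7 N when home, springs back when let go.
- flask: Small conical glass flask with a beige plug, the one in front of the cabinet door, loose, about 0.1 kg. Foot 63 mm across, 137 mm high; plug 31 mm across from 106 to 134 mm up, neck 29 mm across below it, widening under about 70 mm. Origin: centre of its underside; z up along it. The similar flasks at the back left are not part of the job.
- bottle: Bystander: small bottle with blue cap, 57 mm across, 104 mm high, standing. Origin: centre of its underside.
- tip_box: Bystander: pipette tip box with clear lid, 90 x 125 x 99 mm high. Origin: centre of its underside.
- tube: Bystander: centrifuge tube lying on its side, 19 x 120 x 19 mm, along its y axis. Origin: centre of its underside.
- pen: Bystander: marker pen lying, 17 x 135 x 16 mm, along its y axis. Origin: centre of its underside.
- dish: Bystander: closed petri dish, 92 mm across, 16 mm high. Origin: centre of its underside.
Not all that is in view belongs to the job. Leave any purple look-alike of the flask alone.

How it is judged (in metres and radians):
On the way, in this order (a step that is already met when the one before it is completed fails the run):
1. the flask stands upright on the worktop, let go, clear of the door's swing ((horizontal distance between flask and door_hinge above 0.285 m or y of flask in the frame of cabinet below -0.215 m) and angle between flask's own z axis and vertical below 0.15 rad and height (world z) of flask below 0.012 m and linear speed of flask below 0.03 m/s and contact force between the fingers and flask below 0.2 N and value of joint door_leaf below 0.05 rad), for 0.2 s.
2. the main catch has been squeezed and let go again, and the door stands ajar on its safety catch (value of joint door_leaf between 0.075 and 0.17 rad and value of joint each of main_catch_left, main_catch_right below 0.003 m and contact force between the fingers and main_catch below 0.2 N), for 0.2 s.
3. the door has been swung past its check with the safety catch squeezed (value of joint door_leaf above 0.95 rad and value of joint each of safety_catch_left, safety_catch_right above 0.005 m), for 0.1 s.
At the end, for the whole second after the job is handed in: Still gripped: both safety catch tabs in by over 5 mm with over 4 N, door at over 1.2 rad and still. The flask stands upright on the worktop, untouched, over 285 mm from the hinge line or over 94 mm beyond it on the hinge side (cabinet y below -215 mm) (value of joint door_leaf above 1.2 rad and velocity of joint door_leaf between -0.1 and 0.1 rad/s and value of joint each of safety_catch_left, safety_catch_right above 0.005 m and contact force between the fingers and safety_catch above 4 N and (horizontal distance between flask and door_hinge above 0.285 m or y of flask in the frame of cabinet below -0.215 m) and angle between flask's own z axis and vertical below 0.15 rad and height (world z) of flask below 0.012 m and linear speed of flask below 0.03 m/s and contact force between the fingers and flask below 0.2 N); the arm keeps its last pose, push and grip.
It fails at once if the flask is tipped over (angle between flask's own z axis and vertical above 0.6 rad).
It fails at once if a thing that was to be left alone is pushed away (over 30 mm) (distance of any of bottle, tip_box, tube, pen, dish from where it was at the start of the episode above 0.03 m).
It also fails if it takes over 64 s, if anything falls off the work surface, if the arm or the gripper's body presses on something with over 40 N, if the wrist force passes 120 N, or if a joint passes its speed limit or range.

## Working session

There is one attempt and no reset: what is moved stays moved. The work goes in short steps, Python scripts to look and compute and a tool call to move; the robot and the scene stay as the last step left them, time stands still between calls to the robot, and variables do not carry over. Pictures are saved under pics/ and viewed, at most 10 in all, crops included, and the job is handed in when it is done.

Besides the shell and the picture viewer there is one more tool, called as name(argument=value, ...) on one line, values as JSON. carry_out: Moves the arm, as the interface text tells. Its arguments: {"type":"object","properties":{"steps":{"type":"array","items":{"type":"object","properties":{"x":{"type":"number"},"y":{"type":"number"},"z":{"type":"number"},"wx":{"type":"number"},"wy":{"type":"number"},"wz":{"type":"number"},"hand":{"type":"number"}}}},"squeeze":{"type":"number"}},"required":["steps"]}

```bash
mkdir -p pics
cat > h.py <<'E'
import numpy as np, cv2
from plant import ctrl
from scipy.spatial.transform import Rotation as R
def snap(n,f):
    im=ctrl.snapshot(n); cv2.imwrite('pics/'+f,im[:,:,::-1]); return im
def ray(n,px):
    c=ctrl.calibration(n);K=np.array(c['camera_matrix']);T=np.array(c['cam_to_world'])
    u=cv2.undistortPoints(np.array(px,float).reshape(1,1,2),K,np.array(c['D'])).ravel()
    return T[:3,3],T[:3,:3]@np.array([u[0],-u[1],-1])
def onz(n,px,z):
    o,d=ray(n,px);return o+d*(z-o[2])/d[2]
def proj(n,P):
    c=ctrl.calibration(n);K=np.array(c['camera_matrix']);T=np.array(c['cam_to_world'])
    q=(np.atleast_2d(P)-T[:3,3])@T[:3,:3]; q=q*[1,-1,-1]
    return cv2.projectPoints(q,np.zeros(3),np.zeros(3),K,np.array(c['D']))[0].reshape(-1,2)
def tri(a,b):
    A=[];B=[]
    for n,p in (a,b):
        o,d=ray(n,p);d=d/np.linalg.norm(d);M=np.eye(3)-np.outer(d,d);A.append(M);B.append(M@o)
    return np.linalg.lstsq(np.vstack(A),np.hstack(B),rcond=None)[0]
E
python3 - <<'E'
from h import *
np.set_printoptions(precision=3,suppress=True)
a=snap('scene','s0.png');b=snap('top','t0.png')
print(ctrl.state())
for n in('scene','top'):
  c=ctrl.calibration(n);print(n,np.array(c['cam_to_world']))
  for t in('flask','main_catch','safety_catch','cabinet','bottle'):
    for r in ctrl.cut_out(n,t)[:4]:
      ys,xs=np.nonzero(r['region']);print(n,t,round(r['conf'],2),np.round(r['centre']),xs.min(),xs.max(),ys.min(),ys.max(),onz(n,r['centre'],0.168 if 'catch' in t else .07))
E
```

```text
{'time_s': 0.1, 'joint_positions': array([-83.   ,  14.849,   1.193,  76.415,   0.   ,  81.256]), 'qd': array([ 0.063, -0.087,  0.038, -0.012, -0.073,  0.026]), 'tau': array([  0.003, -55.669,  34.507,   0.012,  -0.   ,   0.   ]), 'tcp_pos': array([ 0.149, -0.529,  0.231]), 'eef_rot': array([-179.93 ,   -0.011,   15.743]), 'ft_force': array([-0.086,  0.318,  0.238]), 'ft_torque': array([-0.012,  0.018, -0.013]), 'grip_force': 0.0, 'finger_gap': 1.002362636999724}
scene [[-0.858  0.312 -0.408 -0.057]
 [-0.513 -0.5    0.697  1.042]
 [ 0.013  0.808  0.589  1.008]
 [ 0.     0.     0.     1.   ]]
scene flask 0.95 [360. 205.] 352 368 180 223 [ 0.39 -0.2   0.07]
scene flask 0.88 [376. 184.] 365 380 162 202 [ 0.393 -0.333  0.07 ]
scene flask 0.7 [348. 236.] 336 355 211 254 [ 0.357 -0.041  0.07 ]
scene flask 0.65 [314. 202.] 303 321 175 216 [ 0.517 -0.136  0.07 ]
scene main_catch 0.78 [308. 148.] 296 316 141 156 [ 0.611 -0.264  0.168]
scene safety_catch 0.55 [277. 148.] 268 288 129 160 [ 0.693 -0.21   0.168]
scene cabinet 0.84 [303. 148.] 263 344 115 186 [ 0.703 -0.407  0.07 ]
scene bottle 0.56 [249. 211.] 240 259 198 232 [0.658 0.007 0.07 ]
top [[ 0.007  0.995 -0.1    0.416]
 [-1.     0.007 -0.007  0.003]
 [-0.006  0.1    0.995  1.353]
 [ 0.     0.     0.     1.   ]]
top flask 0.86 [346. 255.] 335 355 246 264 [ 0.396 -0.214  0.07 ]
top flask 0.72 [298. 262.] 288 306 253 271 [ 0.373 -0.065  0.07 ]
top flask 0.53 [385. 252.] 373 398 242 260 [ 0.408 -0.336  0.07 ]
top flask 0.5 [329. 209.] 321 340 203 221 [ 0.54  -0.162  0.07 ]
top main_catch 0.79 [365. 182.] 357 376 169 191 [ 0.612 -0.255  0.168]
top safety_catch 0.77 [355. 153.] 342 363 142 165 [ 0.699 -0.228  0.168]
top safety_catch 0.25 [366. 173.] 357 370 171 178 [ 0.64  -0.259  0.168]
top cabinet 0.69 [391. 166.] 342 441 111 216 [ 0.682 -0.361  0.07 ]
top bottle 0.55 [279. 170.] 268 285 165 184 [ 0.666 -0.005  0.07 ]
```

Run:
```python
import cv2,numpy as np
a=cv2.imread('pics/s0.png');b=cv2.imread('pics/t0.png')
c=cv2.resize(a[90:270,200:440],None,fx=3.3,fy=3.3,interpolation=3);cv2.imwrite('pics/s1.png',c)
c=cv2.resize(b[90:290,220:480],None,fx=3,fy=3,interpolation=3);cv2.imwrite('pics/t1.png',c)
```

```text
(no output)
```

View pics/s1.png

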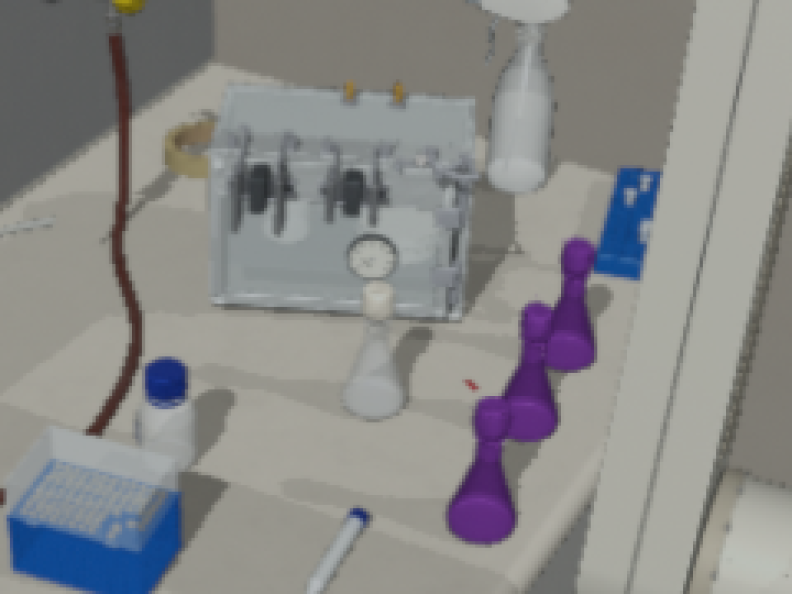

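View pics/t1.png

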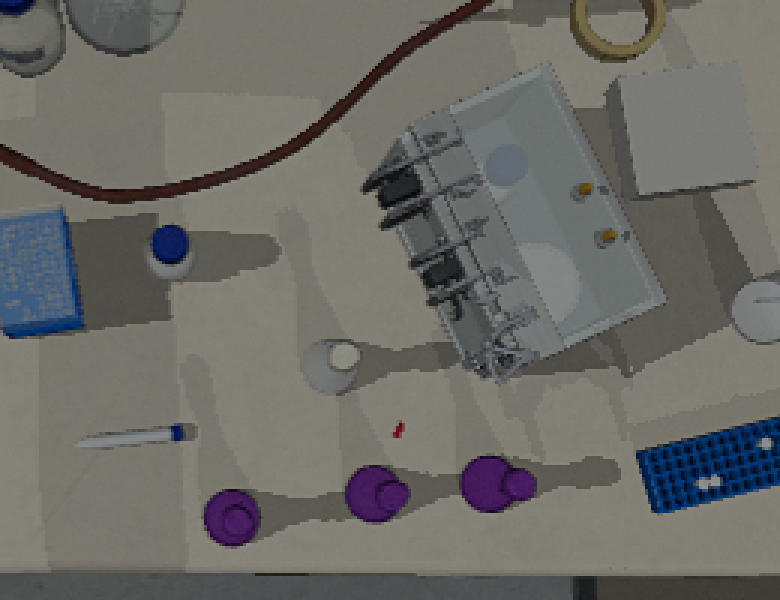

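View pics/t0.png

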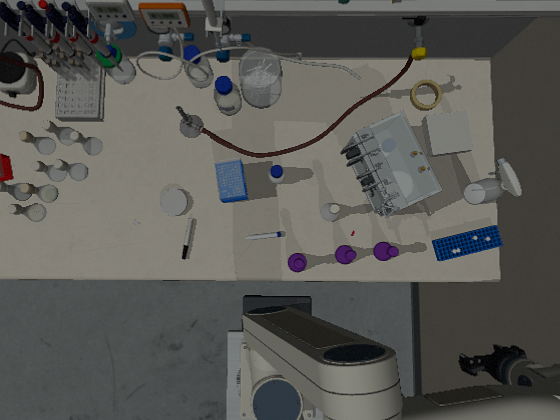

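The scene crop shows the clear flask at about (375,350), with its plug at (378,300), and three purple look-alikes to its lower right. In the top view the flask's plug is at (334,209), the main catch at (365,182) and the safety catch at (355,153). The hinge corner is near (380,213). The worktop area around (275,210) is free for placing the flask.

```bash
cat >> h.py <<'E'
def plan(wps,start=None):
    """wps: (x,y,z,yaw,n,hand). tool down. prints rows"""
    s=ctrl.state(); 
    p,yaw=(np.array(s['tcp_pos']),s['eef_rot'][2]) if start is None else (np.array(start[:3]),start[3])
    out=[]
    for x,y,z,w,n,h in wps:
        for k in range(n):
            m=n-k; dp=(np.array([x,y,z])-p)/m; dw=((w-yaw+180)%360-180)/m
            Rm=R.from_euler('z',yaw,degrees=True).as_matrix()@np.diag([1,-1,-1])
            t=np.round(Rm.T@dp/.12,2); q=round(-dw/45,2)
            p=p+Rm@t*.12; yaw-=q*45
            out.append('{"x":%g,"y":%g,"z":%g,"wz":%g,"hand":%g}'%(*t,q,h))
    for i in range(0,len(out),12): print('['+','.join(out[i:i+12])+']')
    print(p.round(4),round(yaw,2))
E
python3 - <<'E'
from h import *
print(tri(('scene',[314,202]),('top',[329,209])))
print(tri(('scene',[314.5,181]),('top',[334.5,208.5])), 'plug')
plan([(0.50,-0.18,0.27,85,12,1)])
E
```

```text
[ 0.53847792 -0.16809035  0.04352111]
[ 0.53756465 -0.17288597  0.11950101] plug
[{"x":0.3,"y":-0.17,"z":-0.03,"wz":-0.13,"hand":1},{"x":0.32,"y":-0.14,"z":-0.03,"wz":-0.13,"hand":1},{"x":0.33,"y":-0.1,"z":-0.03,"wz":-0.13,"hand":1},{"x":0.34,"y":-0.07,"z":-0.03,"wz":-0.13,"hand":1},{"x":0.34,"y":-0.03,"z":-0.03,"wz":-0.13,"hand":1},{"x":0.34,"y":0,"z":-0.02,"wz":-0.13,"hand":1},{"x":0.34,"y":0.04,"z":-0.03,"wz":-0.13,"hand":1},{"x":0.34,"y":0.07,"z":-0.02,"wz":-0.13,"hand":1},{"x":0.33,"y":0.1,"z":-0.03,"wz":-0.12,"hand":1},{"x":0.31,"y":0.13,"z":-0.02,"wz":-0.13,"hand":1},{"x":0.3,"y":0.17,"z":-0.03,"wz":-0.12,"hand":1},{"x":0.28,"y":0.19,"z":-0.02,"wz":-0.13,"hand":1}]
[ 0.4998 -0.1806  0.2697] 85.05
```

carry_out(steps=[{"x": 0.3,"y": -0.17,"z": -0.03,"wz": -0.13,"hand": 1},{"x": 0.32,"y": -0.14,"z": -0.03,"wz": -0.13,"hand": 1},{"x": 0.33,"y": -0.1,"z": -0.03,"wz": -0.13,"hand": 1},{"x": 0.34,"y": -0.07,"z": -0.03,"wz": -0.13,"hand": 1},{"x": 0.34,"y": -0.03,"z": -0.03,"wz": -0.13,"hand": 1},{"x": 0.34,"y": 0,"z": -0.02,"wz": -0.13,"hand": 1},{"x": 0.34,"y": 0.04,"z": -0.03,"wz": -0.13,"hand": 1},{"x": 0.34,"y": 0.07,"z": -0.02,"wz": -0.13,"hand": 1},{"x": 0.33,"y": 0.1,"z": -0.03,"wz": -0.12,"hand": 1},{"x": 0.31,"y": 0.13,"z": -0.02,"wz": -0.13,"hand": 1},{"x": 0.3,"y": 0.17,"z": -0.03,"wz": -0.12,"hand": 1},{"x": 0.28,"y": 0.19,"z": -0.02,"wz": -0.13,"hand": 1}])

```text
$.steps[0]: bad value
```

Run:
```python
from h import *
np.set_printoptions(precision=3,suppress=True)
s=ctrl.state();print(s['tcp_pos'],s['eef_rot'],s['joint_positions'])
snap('wrist','w1.png');print(np.array(ctrl.calibration('wrist')['cam_to_world']))
for t in('flask','main_catch','safety_catch'):
  for r in ctrl.cut_out('wrist',t)[:4]:
    ys,xs=np.nonzero(r['region']);print(t,round(r['conf'],2),np.round(r['centre']),xs.min(),xs.max(),ys.min(),ys.max(),onz('wrist',r['centre'],0.168 if 'catch' in t else .12))
```

```text
[ 0.149 -0.529  0.231] [179.999   0.     15.746] [-82.998  14.815   1.231  76.414  -0.     81.256]
[[ 0.271  0.92   0.282  0.221]
 [-0.963  0.259  0.079 -0.509]
 [ 0.    -0.293  0.956  0.374]
 [ 0.     0.     0.     1.   ]]
```

View pics/w1.png

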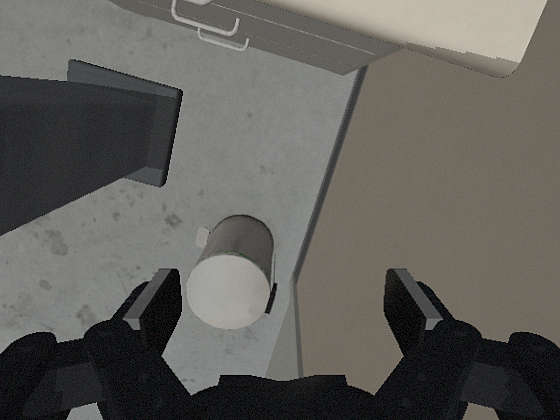

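The move was refused, so this picture is only the start view: floor and gripper fingers at (150,310) and (410,310). I'll try again with all fields filled in.

carry_out(steps=[{"x": 0.3,"y": -0.17,"z": -0.03,"wx": 0,"wy": 0,"wz": -0.13,"hand": 1},{"x": 0.32,"y": -0.14,"z": -0.03,"wx": 0,"wy": 0,"wz": -0.13,"hand": 1},{"x": 0.33,"y": -0.1,"z": -0.03,"wx": 0,"wy": 0,"wz": -0.13,"hand": 1},{"x": 0.34,"y": -0.07,"z": -0.03,"wx": 0,"wy": 0,"wz": -0.13,"hand": 1},{"x": 0.34,"y": -0.03,"z": -0.03,"wx": 0,"wy": 0,"wz": -0.13,"hand": 1},{"x": 0.34,"y": 0,"z": -0.02,"wx": 0,"wy": 0,"wz": -0.13,"hand": 1},{"x": 0.34,"y": 0.04,"z": -0.03,"wx": 0,"wy": 0,"wz": -0.13,"hand": 1},{"x": 0.34,"y": 0.07,"z": -0.02,"wx": 0,"wy": 0,"wz": -0.13,"hand": 1},{"x": 0.33,"y": 0.1,"z": -0.03,"wx": 0,"wy": 0,"wz": -0.12,"hand": 1},{"x": 0.31,"y": 0.13,"z": -0.02,"wx": 0,"wy": 0,"wz": -0.13,"hand": 1},{"x": 0.3,"y": 0.17,"z": -0.03,"wx": 0,"wy": 0,"wz": -0.12,"hand": 1},{"x": 0.28,"y": 0.19,"z": -0.02,"wx": 0,"wy": 0,"wz": -0.13,"hand": 1}])

```text
time_s: 2.3
tcp_pos: [0.5007, -0.1795, 0.27]
eef_rot: [180.0, 0.0, 85.2]
ft_force: [0.6, -0.0, -0.8]
finger_gap: 1.001
grip_force: 0.0
```

```bash
sed -i 's/"z":%g,"wz"/"z":%g,"wx":0,"wy":0,"wz"/' h.py
python3 - <<'E'
from h import *
np.set_printoptions(precision=3,suppress=True)
s=ctrl.state();print(s['tcp_pos'],s['eef_rot'],s['joint_positions'])
snap('wrist','w2.png');print(np.array(ctrl.calibration('wrist')['cam_to_world']))
for t in('flask','main_catch','safety_catch'):
  for r in ctrl.cut_out('wrist',t)[:4]:
    ys,xs=np.nonzero(r['region']);print(t,round(r['conf'],2),np.round(r['centre']),xs.min(),xs.max(),ys.min(),ys.max(),onz('wrist',r['centre'],0.168 if 'catch' in t else .12))
E
```

```text
[ 0.501 -0.179  0.27 ] [179.974   0.013  85.235] [-28.764  12.544   3.758  81.186  -0.001  66.002]
[[ 0.997  0.074  0.022  0.509]
 [-0.077  0.954  0.29  -0.102]
 [ 0.    -0.291  0.957  0.413]
 [ 0.     0.     0.     1.   ]]
flask 0.91 [192. 221.] 155 228 184 262 [ 0.419 -0.198  0.12 ]
flask 0.88 [317. 168.] 288 346 134 201 [ 0.533 -0.16   0.12 ]
flask 0.71 [217. 315.] 193 249 276 377 [ 0.429 -0.296  0.12 ]
flask 0.69 [140.  71.] 84 186 40 104 [ 0.397 -0.071  0.12 ]
main_catch 0.68 [455. 285.] 413 499 249 339 [ 0.631 -0.254  0.168]
safety_catch 0.71 [532. 239.] 478 559 187 339 [ 0.687 -0.221  0.168]
```

View pics/w2.png

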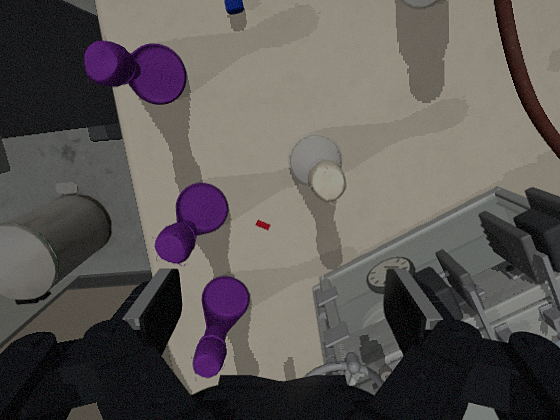

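The wrist view shows the flask's plug top at (327,180) and its foot at (316,160). The cabinet is at the lower right, with main-catch tabs near (450,285) and safety-catch tabs near (530,230).

Run:
```python
from h import *
np.set_printoptions(precision=4,suppress=True)
print(onz('wrist',[327,179.5],.134),onz('wrist',[316,160],.004))
print(onz('top',[334.5,208.5],.134), onz('top',[329.5,212],.003))
```

```text
[ 0.5372 -0.169   0.134 ] [ 0.5398 -0.1742  0.004 ]
[ 0.5366 -0.1706  0.134 ] [ 0.5377 -0.1725  0.003 ]
```

Run:
```python
from h import *
plan([(0.538,-0.1705,0.2,85,3,1),(0.538,-0.1705,0.098,85,5,1),(0.538,-0.1705,0.098,85,4,.25)])
```

```text
[{"x":0.04,"y":0.1,"z":0.19,"wx":0,"wy":0,"wz":0,"hand":1},{"x":0.03,"y":0.1,"z":0.19,"wx":0,"wy":0,"wz":0,"hand":1},{"x":0.04,"y":0.11,"z":0.2,"wx":0,"wy":0,"wz":0,"hand":1},{"x":-0,"y":-0,"z":0.17,"wx":0,"wy":0,"wz":0,"hand":1},{"x":-0,"y":-0,"z":0.17,"wx":0,"wy":0,"wz":0,"hand":1},{"x":-0,"y":-0,"z":0.17,"wx":0,"wy":0,"wz":0,"hand":1},{"x":-0,"y":-0,"z":0.17,"wx":0,"wy":0,"wz":0,"hand":1},{"x":-0,"y":-0,"z":0.17,"wx":0,"wy":0,"wz":0,"hand":1},{"x":-0,"y":-0,"z":-0,"wx":0,"wy":0,"wz":0,"hand":0.25},{"x":-0,"y":-0,"z":-0,"wx":0,"wy":0,"wz":0,"hand":0.25},{"x":-0,"y":-0,"z":-0,"wx":0,"wy":0,"wz":0,"hand":0.25},{"x":-0,"y":-0,"z":-0,"wx":0,"wy":0,"wz":0,"hand":0.25}]
[ 0.5382 -0.1701  0.0979] 85.11
```

carry_out(steps=[{"x": 0.04,"y": 0.1,"z": 0.19,"wx": 0,"wy": 0,"wz": 0,"hand": 1},{"x": 0.03,"y": 0.1,"z": 0.19,"wx": 0,"wy": 0,"wz": 0,"hand": 1},{"x": 0.04,"y": 0.11,"z": 0.2,"wx": 0,"wy": 0,"wz": 0,"hand": 1},{"x": 0,"y": 0,"z": 0.17,"wx": 0,"wy": 0,"wz": 0,"hand": 1},{"x": 0,"y": 0,"z": 0.17,"wx": 0,"wy": 0,"wz": 0,"hand": 1},{"x": 0,"y": 0,"z": 0.17,"wx": 0,"wy": 0,"wz": 0,"hand": 1},{"x": 0,"y": 0,"z": 0.17,"wx": 0,"wy": 0,"wz": 0,"hand": 1},{"x": 0,"y": 0,"z": 0.17,"wx": 0,"wy": 0,"wz": 0,"hand": 1},{"x": 0,"y": 0,"z": 0,"wx": 0,"wy": 0,"wz": 0,"hand": 0.2},{"x": 0,"y": 0,"z": 0,"wx": 0,"wy": 0,"wz": 0,"hand": 0.2},{"x": 0,"y": 0,"z": 0,"wx": 0,"wy": 0,"wz": 0,"hand": 0.2},{"x": 0,"y": 0,"z": 0,"wx": 0,"wy": 0,"wz": 0,"hand": 0.2}], squeeze=25)

```text
time_s: 4.0
tcp_pos: [0.5385, -0.1709, 0.0991]
eef_rot: [179.9, 0.0, 85.0]
ft_force: [0.3, -0.3, 4.2]
finger_gap: 0.354
grip_force: 25.3
```

Run:
```python
from h import *
s=ctrl.state();print(s['tcp_pos'],s['finger_gap'],s['grip_force'],s['ft_force'])
for t in('bottle','tip_box','pen'):
  for r in ctrl.cut_out('top',t)[:2]:
    print(t,r['conf'],onz('top',r['centre'],{'bottle':.1,'tip_box':.08,'pen':.01}[t]))
plan([(0.538,-0.1705,0.15,85,2,.2),(0.54,0.01,0.16,85,7,.2),(0.54,0.01,0.098,85,3,.2)])
```

```text
[ 0.53849655 -0.17094889  0.09905391] 0.35399569951559123 25.265011489391327 [ 0.34673857 -0.34282147  4.17665093]
bottle 0.55 [ 0.65997327 -0.00440901  0.1       ]
tip_box 0.84 [0.62860266 0.13936289 0.08      ]
pen 0.52 [0.45322687 0.29078424 0.01      ]
[{"x":0,"y":-0,"z":-0.21,"wx":0,"wy":0,"wz":0,"hand":0.2},{"x":0,"y":-0,"z":-0.22,"wx":0,"wy":0,"wz":0,"hand":0.2},{"x":0.21,"y":-0.02,"z":-0.01,"wx":0,"wy":0,"wz":0,"hand":0.2},{"x":0.22,"y":-0.02,"z":-0.01,"wx":0,"wy":0,"wz":0,"hand":0.2},{"x":0.21,"y":-0.02,"z":-0.01,"wx":0,"wy":0,"wz":0,"hand":0.2},{"x":0.22,"y":-0.01,"z":-0.01,"wx":0,"wy":0,"wz":0,"hand":0.2},{"x":0.21,"y":-0.02,"z":-0.01,"wx":0,"wy":0,"wz":0,"hand":0.2},{"x":0.22,"y":-0.01,"z":-0.01,"wx":0,"wy":0,"wz":0,"hand":0.2},{"x":0.21,"y":-0.02,"z":-0.02,"wx":0,"wy":0,"wz":0,"hand":0.2},{"x":0,"y":0,"z":0.17,"wx":0,"wy":0,"wz":0,"hand":0.2},{"x":0,"y":0,"z":0.17,"wx":0,"wy":0,"wz":0,"hand":0.2},{"x":0,"y":0,"z":0.18,"wx":0,"wy":0,"wz":0,"hand":0.2}]
[0.5397 0.0097 0.0978] 85.05
```

carry_out(steps=[{"x": 0,"y": 0,"z": -0.21,"wx": 0,"wy": 0,"wz": 0,"hand": 0.2},{"x": 0,"y": 0,"z": -0.22,"wx": 0,"wy": 0,"wz": 0,"hand": 0.2},{"x": 0.21,"y": -0.02,"z": -0.01,"wx": 0,"wy": 0,"wz": 0,"hand": 0.2},{"x": 0.22,"y": -0.02,"z": -0.01,"wx": 0,"wy": 0,"wz": 0,"hand": 0.2},{"x": 0.21,"y": -0.02,"z": -0.01,"wx": 0,"wy": 0,"wz": 0,"hand": 0.2},{"x": 0.22,"y": -0.01,"z": -0.01,"wx": 0,"wy": 0,"wz": 0,"hand": 0.2},{"x": 0.21,"y": -0.02,"z": -0.01,"wx": 0,"wy": 0,"wz": 0,"hand": 0.2},{"x": 0.22,"y": -0.01,"z": -0.01,"wx": 0,"wy": 0,"wz": 0,"hand": 0.2},{"x": 0.21,"y": -0.02,"z": -0.02,"wx": 0,"wy": 0,"wz": 0,"hand": 0.2},{"x": 0,"y": 0,"z": 0.17,"wx": 0,"wy": 0,"wz": 0,"hand": 0.2},{"x": 0,"y": 0,"z": 0.17,"wx": 0,"wy": 0,"wz": 0,"hand": 0.2},{"x": 0,"y": 0,"z": 0.15,"wx": 0,"wy": 0,"wz": 0,"hand": 0.2}])

```text
time_s: 5.65
tcp_pos: [0.5389, 0.0102, 0.0998]
eef_rot: [-180.0, -0.0, 85.1]
ft_force: [0.9, -1.1, -0.5]
finger_gap: 0.349
grip_force: 25.0
```

Run:
```python
from h import *
s=ctrl.state();print(s['tcp_pos'],s['finger_gap'],s['grip_force'],s['ft_force'])
```

```text
[0.53889301 0.01021989 0.09979294] 0.3491181346524209 25.009064376354218 [ 0.87951606 -1.10249354 -0.5360849 ]
```

Run:
```python
from h import *
plan([(0.54,0.01,0.099,85,1,.2),(0.54,0.01,0.098,85,3,1),(0.54,0.01,0.27,85,5,1),(0.65,-0.225,0.27,109,6,1)])
```

```text
[{"x":-0,"y":0.01,"z":0.01,"wx":0,"wy":0,"wz":0,"hand":0.2},{"x":-0,"y":-0,"z":0,"wx":0,"wy":0,"wz":0,"hand":1},{"x":-0,"y":-0,"z":0,"wx":0,"wy":0,"wz":0,"hand":1},{"x":-0,"y":-0,"z":0,"wx":0,"wy":0,"wz":0,"hand":1},{"x":-0,"y":-0,"z":-0.29,"wx":0,"wy":0,"wz":0,"hand":1},{"x":-0,"y":-0,"z":-0.28,"wx":0,"wy":0,"wz":0,"hand":1},{"x":-0,"y":-0,"z":-0.29,"wx":0,"wy":0,"wz":0,"hand":1},{"x":-0,"y":-0,"z":-0.28,"wx":0,"wy":0,"wz":0,"hand":1},{"x":-0,"y":-0,"z":-0.29,"wx":0,"wy":0,"wz":0,"hand":1},{"x":-0.31,"y":0.18,"z":0,"wx":0,"wy":0,"wz":-0.09,"hand":1},{"x":-0.32,"y":0.16,"z":0,"wx":0,"wy":0,"wz":-0.09,"hand":1},{"x":-0.34,"y":0.13,"z":0,"wx":0,"wy":0,"wz":-0.09,"hand":1}]
[{"x":-0.34,"y":0.11,"z":0,"wx":0,"wy":0,"wz":-0.09,"hand":1},{"x":-0.35,"y":0.09,"z":0,"wx":0,"wy":0,"wz":-0.09,"hand":1},{"x":-0.36,"y":0.06,"z":0,"wx":0,"wy":0,"wz":-0.08,"hand":1}]
[ 0.6502 -0.225   0.2702] 108.92
```

carry_out(steps=[{"x": 0,"y": 0,"z": 0.01,"wx": 0,"wy": 0,"wz": 0,"hand": 0.2},{"x": 0,"y": 0,"z": 0,"wx": 0,"wy": 0,"wz": 0,"hand": 1},{"x": 0,"y": 0,"z": 0,"wx": 0,"wy": 0,"wz": 0,"hand": 1},{"x": 0,"y": 0,"z": 0,"wx": 0,"wy": 0,"wz": 0,"hand": 1},{"x": 0,"y": 0,"z": 0,"wx": 0,"wy": 0,"wz": 0,"hand": 1},{"x": 0,"y": 0,"z": -0.1,"wx": 0,"wy": 0,"wz": 0,"hand": 1},{"x": 0,"y": 0,"z": -0.2,"wx": 0,"wy": 0,"wz": 0,"hand": 1},{"x": 0,"y": 0,"z": -0.28,"wx": 0,"wy": 0,"wz": 0,"hand": 1},{"x": 0,"y": 0,"z": -0.28,"wx": 0,"wy": 0,"wz": 0,"hand": 1},{"x": 0,"y": 0,"z": -0.28,"wx": 0,"wy": 0,"wz": 0,"hand": 1},{"x": 0,"y": 0,"z": -0.29,"wx": 0,"wy": 0,"wz": 0,"hand": 1}])

```text
time_s: 7.02
tcp_pos: [0.5389, 0.01, 0.273]
eef_rot: [180.0, 0.0, 85.0]
ft_force: [0.7, -0.7, -0.3]
finger_gap: 0.999
grip_force: 0.0
```

carry_out(steps=[{"x": -0.31,"y": 0.18,"z": 0,"wx": 0,"wy": 0,"wz": -0.09,"hand": 1},{"x": -0.32,"y": 0.16,"z": 0,"wx": 0,"wy": 0,"wz": -0.09,"hand": 1},{"x": -0.34,"y": 0.13,"z": 0,"wx": 0,"wy": 0,"wz": -0.09,"hand": 1},{"x": -0.34,"y": 0.11,"z": 0,"wx": 0,"wy": 0,"wz": -0.09,"hand": 1},{"x": -0.35,"y": 0.09,"z": 0,"wx": 0,"wy": 0,"wz": -0.09,"hand": 1},{"x": -0.36,"y": 0.06,"z": 0,"wx": 0,"wy": 0,"wz": -0.08,"hand": 1},{"x": 0,"y": 0,"z": 0,"wx": 0,"wy": 0,"wz": 0,"hand": 1}])

```text
time_s: 7.9
tcp_pos: [0.6497, -0.2281, 0.27]
eef_rot: [-179.9, -0.0, 108.8]
ft_force: [-0.7, 0.4, 0.0]
finger_gap: 0.999
grip_force: 0.0
```

Run:
```python
from h import *
np.set_printoptions(precision=3,suppress=True)
s=ctrl.state();print(s['tcp_pos'],s['eef_rot'],s['joint_positions'])
im=snap('wrist','w3.png')
for t in('main_catch','safety_catch'):
  for r in ctrl.cut_out('wrist',t)[:4]:
    ys,xs=np.nonzero(r['region']);print(t,round(r['conf'],2),np.round(r['centre']),xs.min(),xs.max(),ys.min(),ys.max(),onz('wrist',r['centre'],.187))
snap('top','t3.png')
for r in ctrl.cut_out('top','flask')[:5]: print(r['conf'],onz('top',r['centre'],.07))
c=cv2.resize(im[180:400,150:420],None,fx=2.9,fy=2.7,interpolation=3)[:,:,::-1];cv2.imwrite('pics/w3c.png',c)
```

```text
[ 0.65  -0.228  0.27 ] [-179.948   -0.028  108.771] [-26.314  29.234  29.137  89.96   -0.017  44.916]
main_catch 0.85 [226. 240.] 185 276 199 308 [ 0.618 -0.255  0.187]
main_catch 0.72 [350. 226.] 305 394 176 323 [ 0.696 -0.217  0.187]
safety_catch 0.97 [350. 226.] 304 394 176 324 [ 0.696 -0.217  0.187]
0.57 [0.534 0.01  0.07 ]
0.5 [ 0.385 -0.053  0.07 ]
```

View pics/w3.png

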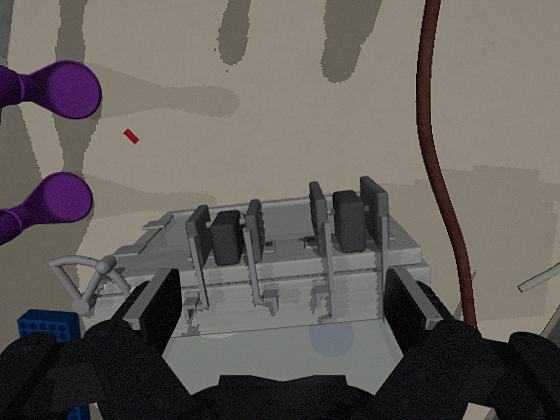

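The wrist view shows the main catch, with tabs at (199,240) and (255,230), and the safety catch, with tabs at (318,215) and (374,210). I'll enlarge it to get the corners.

Run:
```python
import cv2
a=cv2.imread('pics/w3.png')
cv2.imwrite('pics/w3d.png',cv2.resize(a[165:320,175:405],None,fx=3.4,fy=3.4,interpolation=2))
```

```text
(no output)
```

View pics/w3d.png

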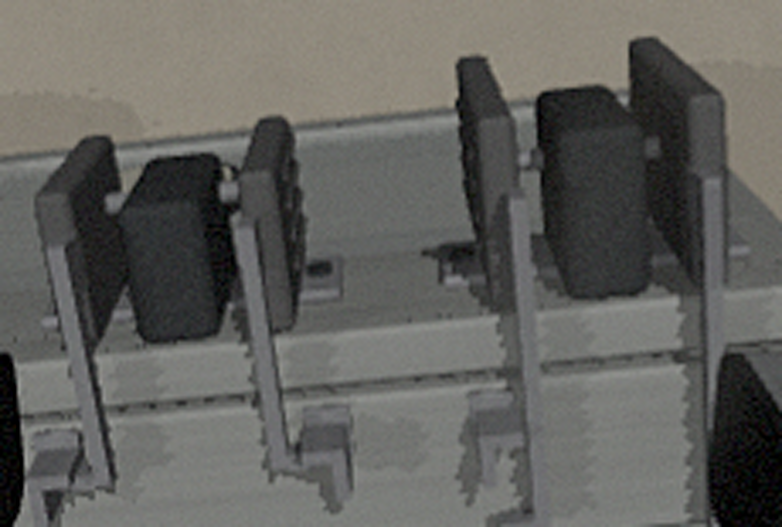

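Run:
```python
from h import *
from scipy.optimize import least_squares
np.set_printoptions(precision=4,suppress=True)
print(np.array(ctrl.calibration('wrist')['camera_matrix'])[0],np.array(ctrl.calibration('wrist')['D']))
pts=np.array([(38,195),(73,195),(243,175),(272,172),(478,120),(512,118),(692,97),(722,93)])/3.4+[175,165]
W=np.array([onz('wrist',p,.187) for p in pts]);print(W)
loc=[(107-25,37),(107-17,37),(107+17,37),(107+25,37),(198-25,43),(198-17,43),(198+17,43),(198+25,43)]
L=np.array(loc)/1000.;L[:,1]+=.014
def model(q):
    u=np.array([np.cos(q[2]),np.sin(q[2])]);n=np.array([-u[1],u[0]])
    return q[:2]+L[:,:1]*u+L[:,1:]*n
def proj3(q): return np.c_[model(q),np.full(8,.187)]
f=lambda q:(proj('wrist',proj3(q))-pts).ravel()
r=least_squares(f,[.521,-.322,.33]);q=r.x;print(q,np.degrees(q[2]));print(r.fun.reshape(-1,2))
u=np.array([np.cos(q[2]),np.sin(q[2])]);n=np.array([-u[1],u[0]])
for d in(.107,.198):print('grip',q[:2]+d*u+.035*n)
im=cv2.imread('pics/w3.png')
def P(x,y,z):return np.r_[q[:2]+x*u+y*n,z]
def draw(im,cam):
  for c,o,zl in((.107,.037,.142),(.198,.043,.128)):
    for e in(-.025,-.017,.017,.025):
      pl=[P(c+e,.014,.187),P(c+e,.014+o,.187),P(c+e,.014+o,zl)]
      cv2.polylines(im,[np.int32(np.round(proj(cam,pl)*8))],False,(0,0,255),1,cv2.LINE_AA,3)
  for z in(.016,.187):
    pl=[P(.007,.014,z),P(.246,.014,z)];cv2.polylines(im,[np.int32(np.round(proj(cam,pl)*8))],False,(0,255,0),1,cv2.LINE_AA,3)
draw(im,'wrist')
a=cv2.resize(im[165:320,130:445],None,fx=2.4,fy=2.4,interpolation=2)
t=cv2.imread('pics/t0.png');t=cv2.resize(t[110:230,320:450],None,fx=1,fy=1)
cv2.imwrite('pics/ov.png',a)
```

```text
[348.1415   0.     282.2275] [-0.0201  0.      0.      0.      0.    ]
[[ 0.5875 -0.2505  0.187 ]
 [ 0.5943 -0.2482  0.187 ]
 [ 0.6258 -0.2329  0.187 ]
 [ 0.6312 -0.2303  0.187 ]
 [ 0.6668 -0.2066  0.187 ]
 [ 0.673  -0.204   0.187 ]
 [ 0.7053 -0.1884  0.187 ]
 [ 0.7107 -0.1857  0.187 ]]
[ 0.5348 -0.3326  0.4439] 25.4350204897426
[[-1.0967  0.8069]
 [-0.0561 -0.4285]
 [-1.4885  0.1579]
 [ 1.4953 -0.2156]
 [-0.4141  0.1965]
 [ 1.3429 -0.5075]
 [-1.4194  0.1558]
 [ 1.6048  0.0311]]
grip [ 0.6164 -0.255 ]
grip [ 0.6986 -0.216 ]
```

View pics/ov.png

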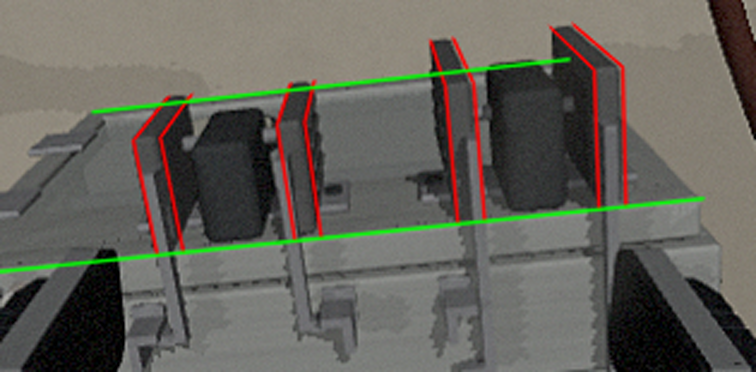

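The model overlay fits well: hinge at (0.535, -0.333) with the door along 25.4°.

```bash
cat >> h.py <<'E'
def dp(th,d,z=.149,off=.035):
    a=np.radians(25.43+th);u=np.array([np.cos(a),np.sin(a)]);n=np.array([-u[1],u[0]])
    p=np.array([.5348,-.3326])+d*u+off*n
    return (*p,z,115.43+th)
E
python3 - <<'E'
from h import *
plan([(*dp(0,.107,.215),3,.78),(*dp(0,.107),4,.78),(*dp(0,.107),4,.3)])
E
```

```text
[{"x":-0.05,"y":-0.11,"z":0.16,"wx":0,"wy":0,"wz":-0.05,"hand":0.78},{"x":-0.05,"y":-0.12,"z":0.16,"wx":0,"wy":0,"wz":-0.05,"hand":0.78},{"x":-0.04,"y":-0.12,"z":0.15,"wx":0,"wy":0,"wz":-0.04,"hand":0.78},{"x":-0,"y":0,"z":0.14,"wx":0,"wy":0,"wz":-0,"hand":0.78},{"x":-0,"y":0,"z":0.14,"wx":0,"wy":0,"wz":-0,"hand":0.78},{"x":-0,"y":0,"z":0.14,"wx":0,"wy":0,"wz":-0,"hand":0.78},{"x":-0,"y":0,"z":0.13,"wx":0,"wy":0,"wz":-0,"hand":0.78},{"x":-0,"y":0,"z":0,"wx":0,"wy":0,"wz":-0,"hand":0.3},{"x":-0,"y":0,"z":0,"wx":0,"wy":0,"wz":-0,"hand":0.3},{"x":-0,"y":0,"z":0,"wx":0,"wy":0,"wz":-0,"hand":0.3},{"x":-0,"y":0,"z":0,"wx":0,"wy":0,"wz":-0,"hand":0.3}]
[ 0.6159 -0.2551  0.1493] 115.23
```

carry_out(steps=[{"x": -0.05,"y": -0.11,"z": 0.16,"wx": 0,"wy": 0,"wz": -0.05,"hand": 0.78},{"x": -0.05,"y": -0.12,"z": 0.16,"wx": 0,"wy": 0,"wz": -0.05,"hand": 0.78},{"x": -0.04,"y": -0.12,"z": 0.15,"wx": 0,"wy": 0,"wz": -0.05,"hand": 0.78},{"x": 0,"y": 0,"z": 0.14,"wx": 0,"wy": 0,"wz": 0,"hand": 0.78},{"x": 0,"y": 0,"z": 0.14,"wx": 0,"wy": 0,"wz": 0,"hand": 0.78},{"x": 0,"y": 0,"z": 0.14,"wx": 0,"wy": 0,"wz": 0,"hand": 0.78},{"x": 0,"y": 0,"z": 0.13,"wx": 0,"wy": 0,"wz": 0,"hand": 0.78},{"x": 0,"y": 0,"z": 0,"wx": 0,"wy": 0,"wz": 0,"hand": 0.3},{"x": 0,"y": 0,"z": 0,"wx": 0,"wy": 0,"wz": 0,"hand": 0.3},{"x": 0,"y": 0,"z": 0,"wx": 0,"wy": 0,"wz": 0,"hand": 0.3},{"x": 0,"y": 0,"z": 0,"wx": 0,"wy": 0,"wz": 0,"hand": 0.3}], squeeze=35)

```text
time_s: 9.52
tcp_pos: [0.6149, -0.2558, 0.1499]
eef_rot: [-179.9, -0.0, 115.6]
ft_force: [-8.0, 2.0, 6.3]
finger_gap: 0.386
grip_force: 36.0
```

Run:
```python
from h import *
s=ctrl.state();print(s['tcp_pos'],s['eef_rot'],s['finger_gap'],s['grip_force'],s['ft_force'])
plan([(*dp(t,.107),1,.3) for t in (1.5,3,4.5,6,7)])
```

```text
[ 0.61494293 -0.25582932  0.14992988] [-1.79932445e+02 -1.89013168e-02  1.15616842e+02] 0.3864494553834741 35.9581983089447 [-8.02985162  2.02688529  6.29938704]
[{"x":0.02,"y":0.01,"z":0.01,"wx":0,"wy":0,"wz":-0.03,"hand":0.3},{"x":0.03,"y":-0.01,"z":-0,"wx":0,"wy":0,"wz":-0.03,"hand":0.3},{"x":0.02,"y":-0.01,"z":-0,"wx":0,"wy":0,"wz":-0.04,"hand":0.3},{"x":0.02,"y":-0.01,"z":-0,"wx":0,"wy":0,"wz":-0.03,"hand":0.3},{"x":0.02,"y":-0,"z":-0,"wx":0,"wy":0,"wz":-0.02,"hand":0.3}]
[ 0.6066 -0.2454  0.1487] 122.37
```

carry_out(steps=[{"x": 0.02,"y": 0,"z": 0,"wx": 0,"wy": 0,"wz": -0.03,"hand": 0.3},{"x": 0.03,"y": -0.01,"z": 0,"wx": 0,"wy": 0,"wz": -0.03,"hand": 0.3},{"x": 0.02,"y": -0.01,"z": 0,"wx": 0,"wy": 0,"wz": -0.04,"hand": 0.3},{"x": 0.02,"y": -0.01,"z": 0,"wx": 0,"wy": 0,"wz": -0.03,"hand": 0.3},{"x": 0.02,"y": 0,"z": 0,"wx": 0,"wy": 0,"wz": -0.02,"hand": 0.3},{"x": 0,"y": 0,"z": 0,"wx": 0,"wy": 0,"wz": 0,"hand": 0.3}])

```text
time_s: 10.28
tcp_pos: [0.6055, -0.2473, 0.1499]
eef_rot: [-179.9, 0.1, 122.3]
ft_force: [-8.8, -4.2, 4.2]
finger_gap: 0.384
grip_force: 34.7
```

Run:
```python
from h import *
s=ctrl.state();print(s['tcp_pos'],s['eef_rot'],s['finger_gap'],s['grip_force'],s['ft_force'],dp(6.3,.107))
plan([(*dp(6.3,.107),3,.78),(*dp(6.3,.107,.215),3,.78),(*dp(6.3,.198,.215),3,.78)])
```

```text
[ 0.60547267 -0.24732675  0.14987326] [-1.79866380e+02  8.63140016e-02  1.22307618e+02] 0.38390845758322867 34.686236679553986 [-8.8161308  -4.19918086  4.2240363 ] (np.float64(0.6074002394514101), np.float64(-0.24655811931624283), 0.149, 121.73)
[{"x":-0,"y":0.01,"z":0,"wx":0,"wy":0,"wz":0,"hand":0.78},{"x":-0,"y":0,"z":0,"wx":0,"wy":0,"wz":0.01,"hand":0.78},{"x":-0,"y":0.01,"z":0.01,"wx":0,"wy":0,"wz":0,"hand":0.78},{"x":-0,"y":-0,"z":-0.18,"wx":0,"wy":0,"wz":0,"hand":0.78},{"x":-0,"y":-0,"z":-0.19,"wx":0,"wy":0,"wz":0,"hand":0.78},{"x":-0,"y":-0,"z":-0.18,"wx":0,"wy":0,"wz":0,"hand":0.78},{"x":-0,"y":0.25,"z":-0,"wx":0,"wy":0,"wz":0,"hand":0.78},{"x":-0,"y":0.25,"z":-0,"wx":0,"wy":0,"wz":0,"hand":0.78},{"x":-0,"y":0.26,"z":-0,"wx":0,"wy":0,"wz":0,"hand":0.78}]
[ 0.685  -0.1979  0.2147] 121.86
```

carry_out(steps=[{"x": 0,"y": 0.01,"z": 0,"wx": 0,"wy": 0,"wz": 0,"hand": 0.78},{"x": 0,"y": 0,"z": 0,"wx": 0,"wy": 0,"wz": 0.01,"hand": 0.78},{"x": 0,"y": 0.01,"z": 0,"wx": 0,"wy": 0,"wz": 0,"hand": 0.78},{"x": 0,"y": 0,"z": -0.18,"wx": 0,"wy": 0,"wz": 0,"hand": 0.78},{"x": 0,"y": 0,"z": -0.19,"wx": 0,"wy": 0,"wz": 0,"hand": 0.78},{"x": 0,"y": 0,"z": -0.18,"wx": 0,"wy": 0,"wz": 0,"hand": 0.78},{"x": 0,"y": 0.25,"z": 0,"wx": 0,"wy": 0,"wz": 0,"hand": 0.78},{"x": 0,"y": 0.25,"z": 0,"wx": 0,"wy": 0,"wz": 0,"hand": 0.78},{"x": 0,"y": 0.26,"z": 0,"wx": 0,"wy": 0,"wz": 0,"hand": 0.78},{"x": 0,"y": 0,"z": 0,"wx": 0,"wy": 0,"wz": 0,"hand": 0.78}])

```text
time_s: 11.52
tcp_pos: [0.6876, -0.1951, 0.2139]
eef_rot: [180.0, -0.0, 122.1]
ft_force: [-0.2, 0.1, 0.2]
finger_gap: 0.778
grip_force: 0.0
```

Run:
```python
from h import *
s=ctrl.state();print(s['tcp_pos'],s['eef_rot'],s['finger_gap'])
im=snap('wrist','w5.png')[:,:,::-1].copy()
for th,col in((0,(0,255,0)),(6.3,(0,0,255))):
  for c,o,zl in((.107,.037,.142),(.198,.043,.128)):
    for e in(-.025,.025):
      pl=[dp(th,c+e,.187,.014)[:3],dp(th,c+e,.187,.014+o)[:3],dp(th,c+e,zl,.014+o)[:3]]
      cv2.polylines(im,[np.int32(np.round(proj('wrist',np.array(pl,float))*8))],False,col,1,cv2.LINE_AA,3)
cv2.imwrite('pics/w5o.png',im)
```

```text
[ 0.68760821 -0.19512218  0.21390935] [ 1.79973717e+02 -1.18406152e-02  1.22088651e+02] 0.7778065443299287
```

View pics/w5o.png

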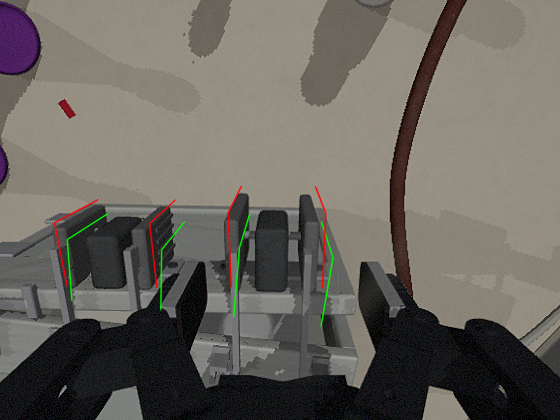

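The tabs in the image sit near the red (ajar) outline and clearly off the green (shut) one. I'll fit the angle numerically from the masks.

Run:
```python
from h import *
np.set_printoptions(precision=1,suppress=True)
for t,c,o,zl in(('main_catch',.107,.037,.142),('safety_catch',.198,.043,.128)):
  for r in ctrl.cut_out('wrist',t)[:1]:
    ys,xs=np.nonzero(r['region'])
    # hull of pixels left/right halves: top row
    print(t,r['conf'],'cols',xs.min(),xs.max(),'rowmin',ys.min(),'top-right-half',ys[xs>np.median(xs)].min(),'top-left',ys[xs<np.median(xs)].min())
  for th in(3.5,5,6.3,7.5):
    P=np.array([dp(th,c+e,z,.014+o)[:3] for e in(-.025,-.017,.017,.025) for z in(.187,zl)],float)
    print(th,proj('wrist',P).ravel())
```

```text
main_catch 0.68 cols 50 184 rowmin 205 top-right-half 207 top-left 205
3.5 [ 61.7 229.5 103.5 205.2  76.8 230.2 115.8 205.8 141.3 233.6 168.2 208.4
 156.5 234.3 180.5 209.1]
5 [ 58.5 225.5 101.1 201.9  73.6 225.9 113.4 202.2 138.2 227.7 165.9 203.6
 153.5 228.1 178.2 203.9]
6.3 [ 55.7 222.1  99.  199.1  70.8 222.2 111.2 199.1 135.5 222.5 163.7 199.3
 150.8 222.6 176.1 199.4]
7.5 [ 53.1 219.   96.9 196.5  68.1 218.8 109.2 196.3 132.8 217.8 161.6 195.4
 148.1 217.6 174.  195.2]
safety_catch 0.9 cols 215 328 rowmin 194 top-right-half 195 top-left 194
3.5 [235.8 227.2 246.9 197.4 251.1 227.9 258.6 198.  316.3 231.1 308.3 200.5
 331.6 231.9 320.  201.1]
5 [232.9 218.8 244.8 190.9 248.4 219.2 256.6 191.2 314.1 220.8 306.6 192.4
 329.6 221.2 318.4 192.7]
6.3 [230.1 211.5 242.8 185.2 245.7 211.6 254.6 185.2 312.  211.8 305.  185.4
 327.6 211.9 316.8 185.4]
7.5 [227.4 204.8 240.8 180.  243.1 204.5 252.7 179.8 309.8 203.4 303.3 178.9
 325.5 203.1 315.2 178.7]
```

Run:
```python
from h import *
plan([(*dp(5,.198,.215),2,.78),(*dp(5,.198),4,.78),(*dp(5,.198),5,.3)])
```

```text
[{"x":-0.02,"y":-0,"z":-0,"wx":0,"wy":0,"wz":0.02,"hand":0.78},{"x":-0.03,"y":-0.01,"z":-0,"wx":0,"wy":0,"wz":0.01,"hand":0.78},{"x":0,"y":0,"z":0.14,"wx":0,"wy":0,"wz":0,"hand":0.78},{"x":0,"y":0,"z":0.14,"wx":0,"wy":0,"wz":0,"hand":0.78},{"x":0,"y":0,"z":0.13,"wx":0,"wy":0,"wz":0,"hand":0.78},{"x":0,"y":0,"z":0.14,"wx":0,"wy":0,"wz":0,"hand":0.78},{"x":0,"y":0,"z":-0,"wx":0,"wy":0,"wz":0,"hand":0.3},{"x":0,"y":0,"z":-0,"wx":0,"wy":0,"wz":0,"hand":0.3},{"x":0,"y":0,"z":-0,"wx":0,"wy":0,"wz":0,"hand":0.3},{"x":0,"y":0,"z":-0,"wx":0,"wy":0,"wz":0,"hand":0.3},{"x":0,"y":0,"z":-0,"wx":0,"wy":0,"wz":0,"hand":0.3}]
[ 0.6879 -0.2026  0.1486] 120.6
```

carry_out(steps=[{"x": -0.02,"y": 0,"z": 0,"wx": 0,"wy": 0,"wz": 0.02,"hand": 0.78},{"x": -0.03,"y": -0.01,"z": 0,"wx": 0,"wy": 0,"wz": 0.01,"hand": 0.78},{"x": 0,"y": 0,"z": 0.14,"wx": 0,"wy": 0,"wz": 0,"hand": 0.78},{"x": 0,"y": 0,"z": 0.14,"wx": 0,"wy": 0,"wz": 0,"hand": 0.78},{"x": 0,"y": 0,"z": 0.13,"wx": 0,"wy": 0,"wz": 0,"hand": 0.78},{"x": 0,"y": 0,"z": 0.13,"wx": 0,"wy": 0,"wz": 0,"hand": 0.78},{"x": 0,"y": 0,"z": 0,"wx": 0,"wy": 0,"wz": 0,"hand": 0.3},{"x": 0,"y": 0,"z": 0,"wx": 0,"wy": 0,"wz": 0,"hand": 0.3},{"x": 0,"y": 0,"z": 0,"wx": 0,"wy": 0,"wz": 0,"hand": 0.3},{"x": 0,"y": 0,"z": 0,"wx": 0,"wy": 0,"wz": 0,"hand": 0.3},{"x": 0,"y": 0,"z": 0,"wx": 0,"wy": 0,"wz": 0,"hand": 0.3}], squeeze=50)

```text
time_s: 13.05
tcp_pos: [0.6868, -0.2045, 0.1507]
eef_rot: [-179.8, 0.1, 120.5]
ft_force: [-9.4, -8.8, 2.1]
finger_gap: 0.375
grip_force: 51.0
```

Run:
```python
from h import *
s=ctrl.state();print(s['tcp_pos'],s['eef_rot'],s['finger_gap'],s['grip_force'],s['ft_force'])
# to world offset -> keep offset: theta0 from measured
p=s['tcp_pos'][:2]-np.array([.5348,-.3326]);print(np.hypot(*p),np.degrees(np.arctan2(p[1],p[0]))-25.43-np.degrees(np.arctan2(.035,.198)))
plan([(*dp(6.5,.198),1,.3),(*dp(8,.198),1,.3),(*dp(8,.198),3,.3)]+[(*dp(t,.198),1,.3) for t in np.linspace(8,78,18)[1:]])
print(dp(78,.198))
```

```text
[ 0.68675693 -0.20445024  0.15070889] [-1.79812187e+02  9.89399860e-02  1.20483931e+02] 0.374695423767607 51.00489914417267 [-9.42711573 -8.82840234  2.06848114]
0.19877945033357153 4.687437211561823
[{"x":0.06,"y":0.01,"z":0.01,"wx":0,"wy":0,"wz":-0.03,"hand":0.3},{"x":0.04,"y":-0.01,"z":0,"wx":0,"wy":0,"wz":-0.04,"hand":0.3},{"x":-0,"y":0,"z":0,"wx":0,"wy":0,"wz":0,"hand":0.3},{"x":-0,"y":0,"z":0,"wx":0,"wy":0,"wz":0,"hand":0.3},{"x":-0,"y":0,"z":0,"wx":0,"wy":0,"wz":0,"hand":0.3},{"x":0.12,"y":-0.02,"z":0,"wx":0,"wy":0,"wz":-0.09,"hand":0.3},{"x":0.11,"y":-0.03,"z":0,"wx":0,"wy":0,"wz":-0.09,"hand":0.3},{"x":0.12,"y":-0.02,"z":0,"wx":0,"wy":0,"wz":-0.09,"hand":0.3},{"x":0.12,"y":-0.03,"z":0,"wx":0,"wy":0,"wz":-0.09,"hand":0.3},{"x":0.12,"y":-0.02,"z":0,"wx":0,"wy":0,"wz":-0.09,"hand":0.3},{"x":0.12,"y":-0.03,"z":0,"wx":0,"wy":0,"wz":-0.09,"hand":0.3},{"x":0.11,"y":-0.03,"z":0,"wx":0,"wy":0,"wz":-0.1,"hand":0.3}]
[{"x":0.12,"y":-0.02,"z":0,"wx":0,"wy":0,"wz":-0.09,"hand":0.3},{"x":0.12,"y":-0.03,"z":0,"wx":0,"wy":0,"wz":-0.09,"hand":0.3},{"x":0.12,"y":-0.02,"z":0,"wx":0,"wy":0,"wz":-0.09,"hand":0.3},{"x":0.11,"y":-0.03,"z":0,"wx":0,"wy":0,"wz":-0.09,"hand":0.3},{"x":0.12,"y":-0.02,"z":0,"wx":0,"wy":0,"wz":-0.09,"hand":0.3},{"x":0.12,"y":-0.03,"z":0,"wx":0,"wy":0,"wz":-0.1,"hand":0.3},{"x":0.12,"y":-0.02,"z":0,"wx":0,"wy":0,"wz":-0.09,"hand":0.3},{"x":0.11,"y":-0.03,"z":0,"wx":0,"wy":0,"wz":-0.09,"hand":0.3},{"x":0.12,"y":-0.02,"z":0,"wx":0,"wy":0,"wz":-0.09,"hand":0.3},{"x":0.12,"y":-0.03,"z":0,"wx":0,"wy":0,"wz":-0.09,"hand":0.3}]
[ 0.4548 -0.1486  0.1495] 193.38
(np.float64(0.4547701671712309), np.float64(-0.1481434309724935), 0.149, 193.43)
```

carry_out(steps=[{"x": 0.04,"y": 0,"z": 0,"wx": 0,"wy": 0,"wz": -0.03,"hand": 0.3},{"x": 0.04,"y": -0.01,"z": 0,"wx": 0,"wy": 0,"wz": -0.04,"hand": 0.3},{"x": 0,"y": 0,"z": 0,"wx": 0,"wy": 0,"wz": 0,"hand": 0.3},{"x": 0,"y": 0,"z": 0,"wx": 0,"wy": 0,"wz": 0,"hand": 0.3},{"x": 0,"y": 0,"z": 0,"wx": 0,"wy": 0,"wz": 0,"hand": 0.3},{"x": 0.12,"y": -0.02,"z": 0,"wx": 0,"wy": 0,"wz": -0.09,"hand": 0.3},{"x": 0.11,"y": -0.03,"z": 0,"wx": 0,"wy": 0,"wz": -0.09,"hand": 0.3},{"x": 0.12,"y": -0.02,"z": 0,"wx": 0,"wy": 0,"wz": -0.09,"hand": 0.3},{"x": 0.12,"y": -0.03,"z": 0,"wx": 0,"wy": 0,"wz": -0.09,"hand": 0.3},{"x": 0.12,"y": -0.02,"z": 0,"wx": 0,"wy": 0,"wz": -0.09,"hand": 0.3},{"x": 0,"y": 0,"z": 0,"wx": 0,"wy": 0,"wz": 0,"hand": 0.3}])

```text
time_s: 14.42
tcp_pos: [0.6228, -0.1549, 0.1507]
eef_rot: [-179.7, 0.1, 143.9]
ft_force: [-6.1, -16.5, -1.4]
finger_gap: 0.379
grip_force: 51.7
```

```bash
cat >> h.py <<'E'
def chk():
    s=ctrl.state();p=s['tcp_pos'][:2]-np.array([.5348,-.3326])
    print('r',np.hypot(*p),'th',np.degrees(np.arctan2(p[1],p[0]))-25.43-np.degrees(np.arctan2(.035,.198)),'yawth',(s['eef_rot'][2]-115.43)%360,s['finger_gap'],s['grip_force'],s['ft_force'],s['joint_positions'])
E
python3 - <<'E'
from h import *
chk()
s=ctrl.state();th=(s['eef_rot'][2]-115.43)%360
plan([(*dp(t,.198),1,.3) for t in np.linspace(th,56,8)[1:]]+[(*dp(t,.198),1,.3) for t in (60,64,68,72,76)])
E
```

```text
r 0.1983111641885034 th 28.208937167505972 yawth 28.466391814839312 0.3790467745189923 51.69653534889221 [ -6.09137035 -16.48275105  -1.35114546] [-21.29422265  25.49878559   5.5873544   70.0499206   -0.33682967
  14.80961213]
[{"x":0.12,"y":-0,"z":0.01,"wx":0,"wy":0,"wz":-0.09,"hand":0.3},{"x":0.12,"y":-0.03,"z":0,"wx":0,"wy":0,"wz":-0.08,"hand":0.3},{"x":0.11,"y":-0.02,"z":0,"wx":0,"wy":0,"wz":-0.09,"hand":0.3},{"x":0.11,"y":-0.02,"z":0,"wx":0,"wy":0,"wz":-0.09,"hand":0.3},{"x":0.11,"y":-0.03,"z":0,"wx":0,"wy":0,"wz":-0.09,"hand":0.3},{"x":0.12,"y":-0.02,"z":0,"wx":0,"wy":0,"wz":-0.08,"hand":0.3},{"x":0.11,"y":-0.03,"z":0,"wx":0,"wy":0,"wz":-0.09,"hand":0.3},{"x":0.11,"y":-0.02,"z":0,"wx":0,"wy":0,"wz":-0.09,"hand":0.3},{"x":0.12,"y":-0.03,"z":0,"wx":0,"wy":0,"wz":-0.09,"hand":0.3},{"x":0.11,"y":-0.02,"z":0,"wx":0,"wy":0,"wz":-0.09,"hand":0.3},{"x":0.12,"y":-0.02,"z":0,"wx":0,"wy":0,"wz":-0.09,"hand":0.3},{"x":0.11,"y":-0.03,"z":0,"wx":0,"wy":0,"wz":-0.09,"hand":0.3}]
[ 0.4614 -0.1457  0.1495] 191.6
```

carry_out(steps=[{"x": 0.12,"y": -0.03,"z": 0,"wx": 0,"wy": 0,"wz": -0.09,"hand": 0.3},{"x": 0.12,"y": -0.04,"z": 0,"wx": 0,"wy": 0,"wz": -0.08,"hand": 0.3},{"x": 0.11,"y": -0.02,"z": 0,"wx": 0,"wy": 0,"wz": -0.09,"hand": 0.3},{"x": 0.11,"y": -0.02,"z": 0,"wx": 0,"wy": 0,"wz": -0.09,"hand": 0.3},{"x": 0.11,"y": -0.03,"z": 0,"wx": 0,"wy": 0,"wz": -0.09,"hand": 0.3},{"x": 0.12,"y": -0.02,"z": 0,"wx": 0,"wy": 0,"wz": -0.08,"hand": 0.3},{"x": 0.11,"y": -0.03,"z": 0,"wx": 0,"wy": 0,"wz": -0.09,"hand": 0.3},{"x": 0.11,"y": -0.02,"z": 0,"wx": 0,"wy": 0,"wz": -0.09,"hand": 0.3},{"x": 0,"y": 0,"z": 0,"wx": 0,"wy": 0,"wz": 0,"hand": 0.3}], squeeze=60)

```text
time_s: 15.55
tcp_pos: [0.5154, -0.1352, 0.1508]
eef_rot: [-179.8, 0.2, 175.5]
ft_force: [4.1, -7.2, -4.9]
finger_gap: 0.374
grip_force: 61.2
```

Run:
```python
from h import *
chk()
s=ctrl.state();th=(s['eef_rot'][2]-115.43)%360
plan([(*dp(t,.197),1,.3) for t in (64,68,71,74,76,77)])
```

```text
r 0.1983458602215787 th 60.15343427780117 yawth 60.04363077423167 0.374222022666281 61.16065263748169 [ 4.08072801 -7.21127855 -4.9223813 ] [-23.66613812  15.12104843 -10.33131908  64.33408634  -0.10515312
 -19.13971764]
[{"x":0.11,"y":-0.01,"z":0.02,"wx":0,"wy":0,"wz":-0.09,"hand":0.3},{"x":0.12,"y":-0.02,"z":-0,"wx":0,"wy":0,"wz":-0.09,"hand":0.3},{"x":0.08,"y":-0.02,"z":-0,"wx":0,"wy":0,"wz":-0.06,"hand":0.3},{"x":0.09,"y":-0.02,"z":-0,"wx":0,"wy":0,"wz":-0.07,"hand":0.3},{"x":0.06,"y":-0.01,"z":-0,"wx":0,"wy":0,"wz":-0.04,"hand":0.3},{"x":0.02,"y":-0.01,"z":-0,"wx":0,"wy":0,"wz":-0.03,"hand":0.3}]
[ 0.4588 -0.1482  0.1484] 192.57
```

carry_out(steps=[{"x": 0.11,"y": -0.02,"z": 0,"wx": 0,"wy": 0,"wz": -0.09,"hand": 0.3},{"x": 0.12,"y": -0.03,"z": 0,"wx": 0,"wy": 0,"wz": -0.09,"hand": 0.3},{"x": 0.08,"y": -0.02,"z": 0,"wx": 0,"wy": 0,"wz": -0.06,"hand": 0.3},{"x": 0.08,"y": -0.02,"z": 0,"wx": 0,"wy": 0,"wz": -0.06,"hand": 0.3},{"x": 0.05,"y": -0.01,"z": 0,"wx": 0,"wy": 0,"wz": -0.04,"hand": 0.3},{"x": 0,"y": 0,"z": 0,"wx": 0,"wy": 0,"wz": 0,"hand": 0.3},{"x": 0,"y": 0,"z": 0,"wx": 0,"wy": 0,"wz": 0,"hand": 0.3},{"x": 0,"y": 0,"z": 0,"wx": 0,"wy": 0,"wz": 0,"hand": 0.3}])

```text
time_s: 16.55
tcp_pos: [0.4638, -0.1471, 0.1507]
eef_rot: [-179.9, 0.1, -169.2]
ft_force: [3.5, 2.5, 6.7]
finger_gap: 0.369
grip_force: 62.5
```

Run:
```python
from h import *
chk()
a=snap('wrist','w9.png');b=snap('top','t9.png')
c=np.vstack([cv2.resize(a,(400,300)),]);d=cv2.resize(b[90:290,200:467],(400,300),interpolation=3)
cv2.imwrite('pics/f.png',np.hstack([c,d])[:,:,::-1])
```

```text
r 0.19866999883366956 th 75.49428774295033 yawth 75.34706830418662 0.368899152905025 62.4649715423584 [3.48778747 2.52295801 6.74121156] [-2.75110078e+01  1.08395149e+01 -1.61503248e+01  6.28710170e+01
  3.71606346e-02 -3.82879652e+01]
```

View pics/f.png

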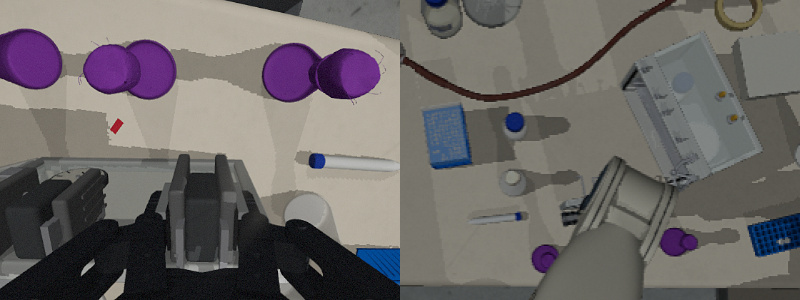

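The safety catch is pinched home at (205,210) in the wrist half. The door is swung wide, about 75°, and the flask stands upright at (512,182) in the top half, clear of the door. Handing in.

```bash
python3 -c "
from plant import ctrl
print(ctrl.finish_job())"
```

```text
the job is handed in; nothing more can be done
None
```

I handed the job in at about 17 s on the robot's clock, with the door held at about 75° and the safety catch still squeezed. The flask stands upright about 0.34 m from the hinge line, well clear of the swing; the hand-in returned no verdict.

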